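# Slide the specimen carrier under the scanner head and lock it in

### The arm

A 6-joint arm with a two-finger parallel gripper is mounted at the origin on the work surface. World frame = base frame: x ahead of the robot, y to its left, z up, the work surface at z = 0. Lengths are in mm, angles in rad, forces in N, time in s.
With the tool pointing down it reaches from about 400 to 925 mm from the base axis. Payload 12.5 kg.
Tool frame: the origin (TCP) lies where the fingers leave the gripper's body, on its centre line; the fingertips stand 78 mm ahead of it and the grasp point (between the pads) lies 59 mm ahead of it; z points along the fingers, y is the direction in which the jaws open and shut (so a half turn about z gives the same grasp; the last joint's range is limited). The gripper opens to 95 mm and grips with 3 to 60 N. Pads are 20 mm wide; open, the fingers measure 119 mm over their backs; the gripper's body (75 mm by 180 mm) begins 59 mm behind the grasp point.
Start: joints at [-1.216, 0.491, 1.559, -0, 1.092, -0.106], TCP at [277.937, -559.811, 292.261] pointing down, gripper open.
Joint ranges: [-3.1, 3.1], [-0.84, 2.19], [0.05, 2.79], [-1.13, 4.28], [0.06, 2.93], [-2.69, 2.69]. Speed limits (rad/s): [2.22, 2.22, 2.79, 3.14, 3.14, 3.14].

### API

Orientations are given as [roll, pitch, yaw] about the fixed x, y, z axes, in that order (R = Rz(yaw) Ry(pitch) Rx(roll)).
In Python, from cell import env, viewer, ticket, search_frame gives the robot as it stands.
- The arm moves only by the shell command python3 -m inch 'ROWS'. ROWS is a JSON object of lists of equal length, an entry for each row: "hand": the opening, from 0 (shut) to 1 (fully open); "delta_pos": the shift along the tool's x, y, z in cm, a list of three; "turn": the turn about the tool's z in rad. A call has 1 to 20 rows; each row shifts and turns the commanded pose from where the row before left it, along the tool's axes as they then stand; what a row does not reach is not made up. A row lasts 1/10 s, in which the tool goes at most 50 mm and 8.59 degrees, less where a joint would pass 70% of its speed; a pose out of reach is approached as far as the arm can. A call is refused whole if a number of a shift passes 5 or a number of a turn 0.15, either way. A call with a gripper value outside its range is refused whole. The fingers move at their own pace and stop on an object; the grip force is fixed at half the most. Time passes only in rows, so rows that do not move let the fingers close. It gives the time, the measured TCP pose, the force and the opening at its end, in the units of the state.
- env.state(): the state, without advancing time (a new reading comes with each control period).
- viewer.read_camera(name): name is "scene" or "side" or "wrist"; returns (picture, depth): 384x512x3 uint8, blue, green, red; 384x512 float32, mm along the optical axis (not along the pixel's ray), 0 where there is no reading.
- viewer.get_calibration(name): a dict with "fx", "fy", "cx", "cy" (pixels), "k1" (the pictures are not rectified: a ray, as slopes to the right and down, at radius r is drawn at 1 + k1 r^2 times it, then the intrinsics apply), "T" (4x4, takes a point from camera to world coordinates). Camera axes: x right, y down, z forward; pixel columns grow to the right and rows downward; lengths in mm; the calibration is good to about 2 mm. A picture is of the moment at which its call begins: read the wrist's pose just before it. get_calibration takes no time and is no camera call; for the wrist camera it gives the pose at the moment of the call.
- ticket.job_done(): hands the job in, once; it reports no verdict.
Trained networks look in the newest picture that a camera, given by its name, has taken for a name from the list of things; names that differ only in an ending like _2 or _b are one class to them, and where a whole thing is asked for, a point or a joint stands for the part that bears it (a point fixed in the world has none). Each returns a list of dicts, best first, with "p" (0 to 1); they miss things now and then, are a little off and sometimes report something else, mostly with a low value. They report only what shows in the picture. A call takes as long as a camera call.
- search_frame(camera, label): "centre" ([column, row] in pixels, amid what is visible of it).
The state is a dict: "t": time; "joints": joint angles; "qvel": joint speeds; "tau": joint torques, N m; "eef_pos": TCP position; "tcp_rot": TCP orientation; "ft_force": force on the tool from outside, world axes, zero at the start; "moment": the same for the moment, N m; "opening": opening from 0.0 (shut) to 1.0 (fully open).
Only numpy, scipy, OpenCV 4.12 (cv2) and the standard library are available. Lean on these libraries where they do the work, as an engineer would, in place of code of your own. Each camera call takes 0.05 s, during which the arm holds its last target.

### The job

Load the bench scanner: first clear the small jar off its stage and stand it upright on the bench; then take the specimen carrier with the flat upright tab (not the one with the round knob) out of the low two-bay rack, drawing it from under the deck. Slide it flat through the open side of the stage mouth and under the scan head until it is fully home against the rear stop, then shift it fully sideways behind the lock block; leave the knob carrier and everything else where they stand.

Things in the scene. Friction and masses are not known exactly. Their poses are not given: they have to be found in the camera images.
- carrier: Carrier to load: grey plate 160 (x) x 66 (y) x 8 mm, 0.12 kg; a glass slide stands 3 mm proud on it (x -8 to 68). Origin: centre of underside, z up, x from grip end to leading end (the end that goes under overhangs). Flat upright tab 30 (x) x 10 (y) mm centred at x = -62, y = 0, from 8 to 52 mm above the underside. Starts in one bay of the rack, grip end out.
- carrier_tab (a point): Top centre of the upright tab of the carrier (62 mm to -x of the carrier's origin, 52 mm above its underside).
- knob_carrier: The same plate with a round upright knob, 20 mm diameter, 44 mm high, in place of the flat tab; in the other bay of the rack. Must stay.
- rack: Fixed low aluminium rack 180 x 180 mm, left or right of mid-bench. Origin: centre of underside; mouths look to its -x. Two bays at y = +42 and -42 mm, 72 wide, floor 12 above the bench, walls 12 thick, tops 24 above the bench. Deck over x = 10 to 90, underside 32 above the bench, boxes on it up to 100. Back wall x = 82. Carriers start with origins at rack x = -12 to 1 mm.
- scanner: Fixed black scanner, across mid-bench from the rack; base x -100 to 130 mm, 150 wide. Origin under the stage on the bench; mouth looks to its -x. Stage floor 30 above the bench; channel y -50 to 50 mm, side walls 12 thick and 12 high, from x = -100 to the rear stop at x = 82. Scan head over x = 10 to 90, full width, underside 48 above the bench; parts rise to 250.
- home_line (a point): Point on the stage floor midway across the channel, at the lengthwise home of a carrier (scanner x = 0, y = 0, 30 mm above the bench; scanner's axes). Home: carrier origin at x = 0 here (2 mm play each way between rear stop and lock block), plate against the channel wall on the lock block's side (origin at y = 17 mm towards that side).
- lock_block: Fixed aluminium block 18 (x) x 28 (y) x 16 mm high on the stage floor at scanner x = -91 mm, y = +36 or -36 mm (varies). Origin: centre of underside, scanner's axes. Beside it the mouth is open, 72 mm wide: the carrier enters there; behind the block (scanner x > -82) its grip end is locked. The other corner has only flat screw holes.
- tall_bottle: Glass bottle, 86 mm diameter, 270 mm tall, standing in the middle between rack and scanner; origin under its centre. Must stay.
- tube_rack: Orange rack of tubes 50 x 110 mm, about 105 mm tall; origin under its centre. At the back. Must stay.
- beaker: Glass beaker 72 mm diameter, 95 mm tall; origin under its centre. At the back. Must stay.
- blue_bottle: White bottle with blue cap, 66 mm diameter, 150 mm tall; origin under its centre. At the back. Must stay.
- dishes: Stack of three shallow dishes, 86 mm diameter, 44 mm tall; origin under its centre. In the front middle. Must stay.
- jar: Small amber glass jar, 48 mm diameter, 62 mm tall, 0.15 kg; origin at the centre of its underside. Someone left it standing on the scanner stage (scanner x -72 to -45, y -18 to 18 mm), where it blocks the channel. It must end upright on the bench itself.

How it is judged (in metres and radians):
On the way, in this order (a step that is already met when the one before it is completed fails the run):
1. the jar stands on the bench (height (world z) of jar below 0.006 m and angle between jar's own z axis and vertical below 0.1 rad), for 0.2 s.
2. the tab carrier is drawn clear of the rack (horizontal distance between carrier and rack above 0.14 m), for 0.1 s.
At the end, for the whole second after the job is handed in: The tab carrier lies flat and at rest on the stage floor, within 4.5 mm of home lengthwise, its centre line within 26 mm sideways of the lock block's centre (19 when fully home), square within 0.06 rad. The jar stands upright on the bench. Nothing else has moved over 15 mm or tipped (all of step 1 and x of carrier in the frame of scanner between -0.0045 and 0.0045 m and z of carrier in the frame of scanner between 0.027 and 0.034 m and y of carrier in the frame of lock_block between -0.026 and 0.026 m and angle between the x axis of carrier and the x axis of scanner, either way round below 0.06 rad and angle between carrier's own z axis and vertical below 0.05 rad and linear speed of each of carrier, jar below 0.01 m/s); the robot touches nothing.
It fails at once if the knob carrier is moved more than 15 mm or tipped (distance of knob_carrier from where it was at the start of the episode above 0.015 m or angle between knob_carrier's own z axis and vertical above 0.3 rad).
It fails at once if a bottle, beaker, tube rack or the dishes are moved more than 15 mm or tipped (distance of any of tall_bottle, tube_rack, beaker, blue_bottle, dishes from where it was at the start of the episode above 0.015 m or angle between any of tall_bottle, tube_rack, beaker, blue_bottle, dishes's own z axis and vertical above 0.3 rad).
It also fails if it takes over 59 s, if anything falls off the work surface, if the arm or the gripper's body presses on something with over 40 N, if the wrist force passes 120 N, or if a joint passes its speed limit or range.

## Working session

There is one attempt and no reset: what is moved stays moved. The work goes in short steps, Python scripts to look and compute and a shell command to move; the robot and the scene stay as the last step left them, time stands still between calls to the robot, and variables do not carry over. Pictures are saved under pics/ and viewed, and the job is handed in when it is done.

```bash
ls; mkdir -p pics
python3 - <<'E'
from cell import env, viewer, ticket, search_frame
import cv2
print(env.state())
for n in ("scene","side","wrist"):
    p,d=viewer.read_camera(n); cv2.imwrite(f"pics/{n}0.png",p)
    c=viewer.get_calibration(n); print(n,c)
E
```

```text
pics
{'t': 0.0, 'joints': array([-1.21557809e+00,  4.91563510e-01,  1.55945484e+00, -2.13745178e-05,
        1.09171595e+00, -1.05581759e-01]), 'qvel': array([-3.37342667e-04,  2.99054985e-05, -1.87520490e-04, -9.52602632e-04,
       -1.79149332e-04,  3.87115585e-04]), 'tau': array([-1.51152595e-03, -6.12642789e+01, -2.58181322e+01,  6.92076562e-02,
        4.82172123e-02, -1.57497529e-04]), 'eef_pos': array([ 277.88564762, -559.64320762,  291.65739339]), 'tcp_rot': array([-3.14045537e+00, -1.01461846e-04,  4.60809801e-01]), 'ft_force': array([-0.77892608, -0.20819335,  0.2384238 ]), 'moment': array([-0.00697628,  0.017824  , -0.03435941]), 'opening': 0.999117205485107}
scene {'fx': 408.50667764633323, 'fy': 408.50667764633323, 'cx': 252.88448524239993, 'cy': 188.31365898994588, 'k1': -0.1029706550553586, 'T': array([[-2.19404468e-01,  6.72153620e-01, -7.07157119e-01,
         1.20871373e+03],
       [ 9.75613891e-01,  1.46501165e-01, -1.63447069e-01,
         1.24865000e+02],
       [-6.26219709e-03, -7.25773325e-01, -6.87905419e-01,
         6.45223593e+02],
       [ 0.00000000e+00
[... 330 characters left out ...]
,  5.97537045e-01,
        -5.39970512e+02],
       [ 2.29475921e-03, -6.27403946e-01, -7.78690582e-01,
         7.50701946e+02],
       [ 0.00000000e+00,  0.00000000e+00,  0.00000000e+00,
         1.00000000e+00]])}
wrist {'fx': 291.3513780835798, 'fy': 291.3513780835798, 'cx': 255.27059804391874, 'cy': 191.88041101014386, 'k1': 0.025411700391352193, 'T': array([[ 4.44980849e-01, -8.70057436e-01, -2.12113418e-01,
         3.37889529e+02],
       [-8.95540032e-01, -4.32400365e-01, -1.05061770e-01,
        -5.30412828e+02],
       [-3.08144711e-04,  2.36706533e-01, -9.71581145e-01,
         3.83011500e+02],
       [ 0.00000000e+00,  0.00000000e+00,  0.00000000e+00,
         1.00000000e+00]])}
```

View pics/scene0.png

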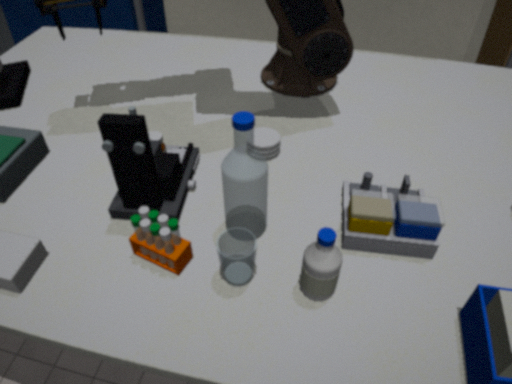

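View pics/side0.png

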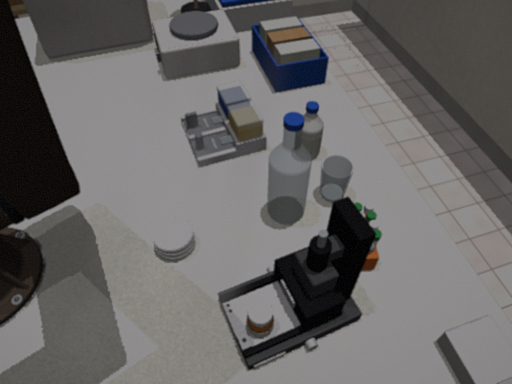

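View pics/wrist0.png

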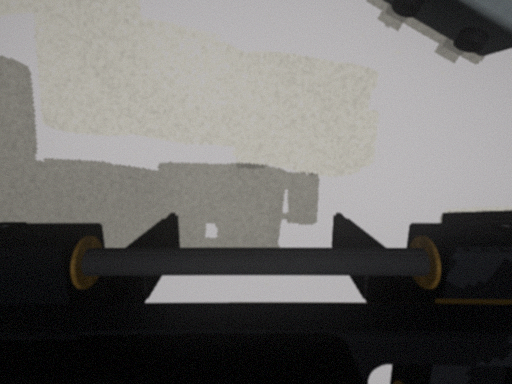

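```bash
cat > h.py <<'E'
from cell import env, viewer, ticket, search_frame
import numpy as np, cv2
def cloud(n,p=None,d=None,c=None):
    c=c or viewer.get_calibration(n)
    if d is None: p,d=viewer.read_camera(n)
    K=np.array([[c['fx'],0,c['cx']],[0,c['fy'],c['cy']],[0,0,1.]])
    u,v=np.meshgrid(np.arange(512.),np.arange(384.))
    q=cv2.undistortPoints(np.stack([u.ravel(),v.ravel()],1)[:,None],K,np.array([c['k1'],0,0,0,0.]))[:,0]
    q=q.reshape(384,512,2)
    P=np.dstack([q*d[...,None],d])
    W=P@c['T'][:3,:3].T+c['T'][:3,3]
    W[d<=0]=np.nan
    return p,W,c
def proj(c,X):
    X=np.atleast_2d(X).astype(float); R=c['T'][:3,:3]; q=(X-c['T'][:3,3])@R
    s=q[:,:2]/q[:,2:]; r2=(s**2).sum(1,keepdims=True); s=s*(1+c['k1']*r2)
    return s*[c['fx'],c['fy']]+[c['cx'],c['cy']]
E
python3 - <<'E'
from h import *
for n in ("scene","side"):
    p,W,c=cloud(n); np.savez(f"{n}0.npz",p=p,W=W)
    z=W[...,2]
    print(n,np.nanmedian(z[np.abs(z)<15]))
    # top-down map
    for l in ("carrier","carrier_tab","knob_carrier","jar","lock_block","scanner","rack","tall_bottle","tube_rack","beaker","blue_bottle","dishes"):
        r=search_frame(n,l)
        for k in r[:2]:
            u,v=[int(round(x)) for x in k['centre']]
            print(n,l,round(k['p'],2),u,v,np.nanmedian(W[max(v-2,0):v+3,max(u-2,0):u+3].reshape(-1,3),0).round())
    img=p
    if n=="side":
        cv2.imwrite("pics/sc1.png",cv2.resize(p[210:370,200:380],None,fx=4,fy=3.7,interpolation=cv2.INTER_CUBIC)[:600])
        cv2.imwrite("pics/rk1.png",cv2.resize(p[70:180,160:290],None,fx=5,fy=5,interpolation=cv2.INTER_CUBIC))
# top view maps
A=np.concatenate([np.load(f"{n}0.npz")['W'].reshape(-1,3) for n in ("scene","side")])
B=np.concatenate([np.load(f"{n}0.npz")['p'].reshape(-1,3) for n in ("scene","side")])
print(env.state()['t'])
E
```

```text
scene 0.49409456320006484
scene carrier 0.78 404 188 [527. 300.  48.]
scene carrier_tab 0.65 405 190 [528. 303.  45.]
scene knob_carrier 0.52 365 183 [524. 217.  46.]
scene jar 0.63 160 138 [ 518. -251.   92.]
scene scanner 0.69 141 167 [ 689. -211.  151.]
scene scanner 0.41 404 187 [527. 299.  50.]
scene rack 0.66 392 219 [668. 261.  94.]
scene rack 0.24 239 257 [757.  -4.  26.]
scene tall_bottle 0.94 243 180 [701. -10. 168.]
scene tall_bottle 0.33 365 188 [524. 219.  33.]
scene tube_rack 0.71 159 243 [ 791. -148.   66.]
scene beaker 0.84 239 255 [755.  -8.  26.]
scene beaker 0.46 406 189 [528. 304.  49.]
scene blue_bottle 0.72 322 265 [803. 145. 103.]
scene dishes 0.97 265 144 [432. -24.  44.]
side 0.4054951890109919
side carrier 0.83 199 122 [533. 310.  21.]
side carrier 0.21 236 123 [605. 194.  98.]
side carrier_tab 0.85 201 121 [539. 317.  20.]
side knob_carrier 0.57 207 143 [535. 227.  21.]
side jar 0.58 259 317 [ 512. -282.   92.]
side jar 0.23 313 127 [773. 118. 104.]
side lock_block 0.62 244 343 [ 479. -301.   47.]
side scanner 0.82 308 290 [ 602. -270.  114.]
side scanner 0.42 371 224 [ 774. -174.  105.]
side rack 0.74 233 122 [602. 214.  84.]
side tall_bottle 0.56 289 176 [643. -57. 161.]
side tube_rack 0.97 370 226 [ 691. -258.  249.]
side beaker 0.6 331 174 [780.  20.  45.]
side blue_bottle 0.76 312 130 [769. 115.  98.]
side dishes 0.69 172 240 [398. -53.  44.]
1.45
```

View pics/sc1.png

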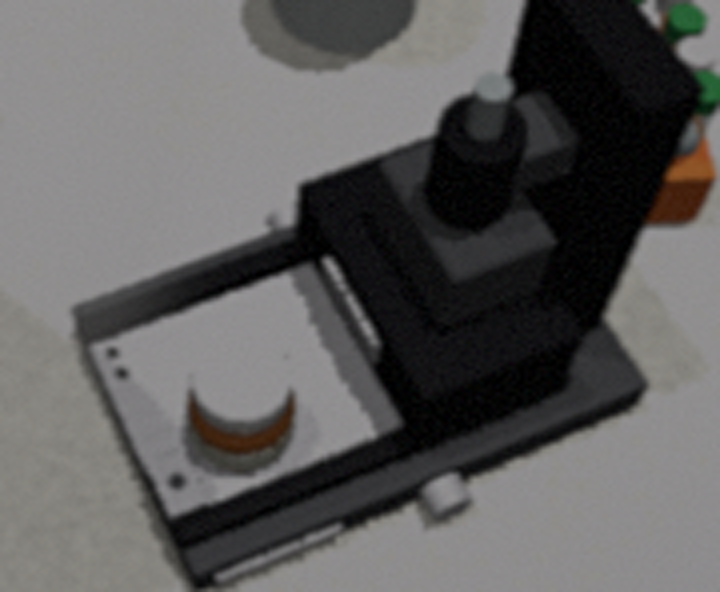

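View pics/rk1.png

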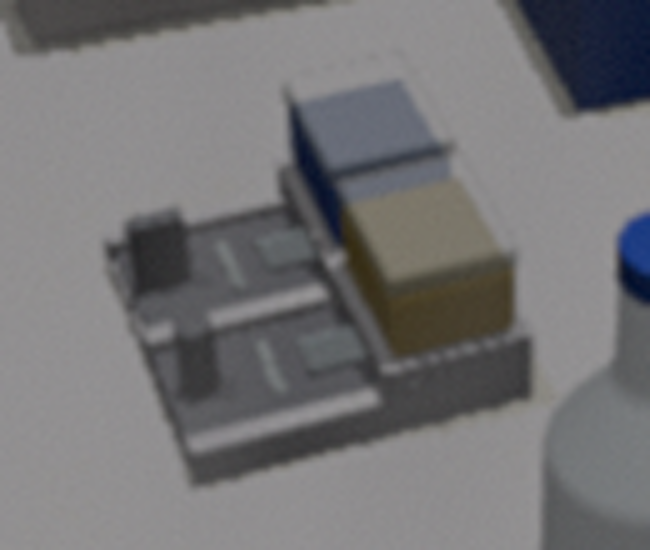

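Run:
```python
from h import *
def ortho(names,x0,x1,y0,y1,s,fn,zmax=400):
    H=int((x1-x0)*s);Wd=int((y1-y0)*s)
    im=np.zeros((H,Wd,3),np.uint8);zz=np.full((H,Wd),-99.)
    for n in names:
        f=np.load(n+"0.npz");X=f['W'].reshape(-1,3);p=f['p'].reshape(-1,3)
        # upsample by direct splat
        for (x,y,z),col in zip(X,p):
            if x0<x<x1 and y0<y<y1 and z<zmax:
                i=int((x1-x)*s);j=int((y1-y)*s)
                i0,i1,j0,j1=max(i-1,0),i+2,max(j-1,0),j+2
                m=zz[i0:i1,j0:j1]<z
                zz[i0:i1,j0:j1][m]=z
    np.save(fn+".npy",zz)
    v=np.clip(zz,0,110)/110*255
    im=cv2.applyColorMap(v.astype(np.uint8),cv2.COLORMAP_JET)
    im[zz<-50]=0
    k=max(1,int(600/max(H,Wd)))
    im=cv2.resize(im,None,fx=k,fy=k,interpolation=cv2.INTER_NEAREST)
    for g in range(int(np.ceil(x0/50)*50),x1,50):
        r=int((x1-g)*s*k);cv2.line(im,(0,r),(im.shape[1],r),(255,255,255),1);cv2.putText(im,str(g),(0,r),0,.4,(255,255,255))
    for g in range(int(np.ceil(y0/50)*50),y1,50):
        r=int((y1-g)*s*k);cv2.line(im,(r,0),(r,im.shape[0]),(255,255,255),1);cv2.putText(im,str(g),(r,12),0,.4,(255,255,255))
    cv2.imwrite("pics/"+fn+".png",im)
ortho(["side"],430,740,-390,-90,0.6,"o_sc",130)
ortho(["side"],460,740,120,380,0.6,"o_rk")
ortho(["scene"],460,740,120,380,0.6,"o_rk2")
```

```text
(no output)
```

View pics/o_sc.png

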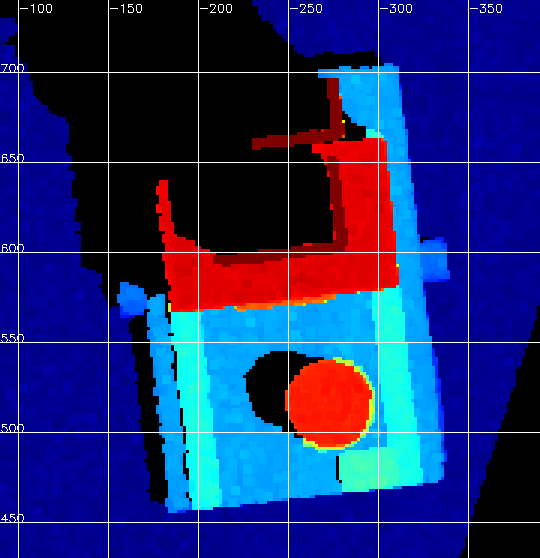

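View pics/o_rk.png

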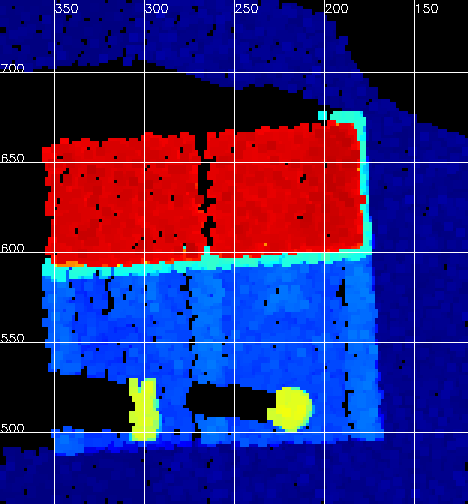

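View pics/o_rk2.png

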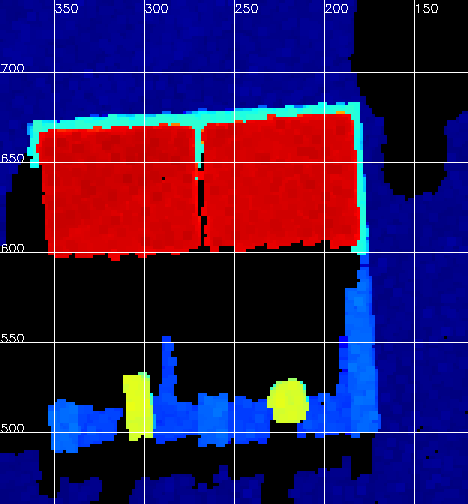

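```bash
cat > fit.py <<'E'
from h import *
from scipy.optimize import differential_evolution as DE
def fit(pts,model,b):
    def cost(q):
        c,s=np.cos(q[2]),np.sin(q[2]);d=pts[:,:2]-q[:2]
        x=d@[c,s];y=d@[-s,c]
        m=model(x,y);e=np.abs(pts[:,2]-m);e=np.where(np.isnan(e),8,np.minimum(e,8))
        return e.mean()
    r=DE(cost,b,seed=1,popsize=20,tol=1e-8,maxiter=300);return r.x,r.fun
def scan(x,y):
    a=np.abs(y)
    m=np.where(a<50,30,np.where(a<62,42,np.where(a<75,BASE,0.)))
    m=np.where((x>-100)&(x<-82)&(y<-22)&(y>-50),46,m)
    m=np.where((x>10),98,m)
    m=np.where(x<-100,0.,m)
    return m
def rack(x,y):
    a=np.abs(y)
    m=np.where(a<6,24,np.where(a<78,20,np.where(a<90,24,0.)))
    m=np.where(x>10,38.,m)
    m=np.where((x<-90),0.,m)
    return m
BASE=30
E
python3 - <<'E'
from fit import *
import fit
for nm,n in (("sc","side"),("rk","side"),("rk","scene")):
    f=np.load(n+"0.npz");P=f['W'].reshape(-1,3);P=P[~np.isnan(P).any(1)]
    if nm=="sc":
        m=(P[:,0]>430)&(P[:,0]<620)&(P[:,1]>-380)&(P[:,1]<-110)&(P[:,2]<105)
        jc=np.hypot(P[:,0]-515,P[:,1]+273)
        Q=P[(P[:,2]>85)&(jc<35)]
        ct=cv2.minEnclosingCircle(Q[:,:2].astype(np.float32));print("jar",ct,np.median(Q[:,2]))
        k=(P[:,0]>490)&(P[:,0]<560)
        for z0 in (24,30,36,42): pass
        Q=P[m&(jc>32)]
        fit.BASE=np.median(Q[(Q[:,1]<-322)&(Q[:,1]>-328)&(Q[:,0]>490)&(Q[:,0]<550)][:,2]);print("base",fit.BASE)
        print(nm,fit.fit(Q,fit.scan,[(530,590),(-280,-230),(-.05,.25)]))
    else:
        m=(P[:,0]>440)&(P[:,0]<605)&(P[:,1]>140)&(P[:,1]<400)&(P[:,2]<30)
        if n=="scene": m=(P[:,0]>440)&(P[:,0]<720)&(P[:,1]>140)&(P[:,1]<400)&(P[:,2]<50)
        print(nm,n,fit.fit(P[m],fit.rack,[(550,620),(240,290),(-.15,.2)]))
        T=P[(P[:,2]>40)&(P[:,2]<60)&(P[:,0]>480)&(P[:,0]<545)&(P[:,1]>180)&(P[:,1]<330)]
        for lo,hi,w in ((180,250,"knob"),(270,330,"tab")):
            t=T[(T[:,1]>lo)&(T[:,1]<hi)];t=t[t[:,2]>np.median(t[:,2])-3]
            print(w,len(t),t.mean(0),np.median(t[:,2]),cv2.minAreaRect(t[:,:2].astype(np.float32)))
E
```

```text
jar ((515.78173828125, -272.66644287109375), 22.45201301574707) 91.86496757733454
base 29.559558237218994
sc (array([ 5.65513209e+02, -2.49002740e+02,  1.16769042e-01]), np.float64(2.5735240128966277))
rk side (array([5.85253651e+02, 2.68504332e+02, 8.02044871e-02]), np.float64(2.0781884386870604))
knob 30 [512.13117926 212.81868213  53.8474386 ] 53.618639904786335 ((512.4263305664062, 213.44241333007812), (8.94344425201416, 19.463708877563477), 85.3205795288086)
tab 48 [512.27589331 297.47500185  53.57841798] 53.08808912864043 ((512.4207763671875, 297.92694091796875), (10.315262794494629, 30.31841468811035), 85.95751953125)
rk scene (array([5.85652261e+02, 2.66603531e+02, 7.14572975e-02]), np.float64(5.485355991708582))
knob 35 [523.08519906 219.17686806  53.968642  ] 53.65086792805141 ((522.3751831054688, 218.3092498779297), (17.22223472595215, 11.215170860290527), 74.6302719116211)
tab 39 [521.72646163 301.71248532  53.85775594] 53.52443774913695 ((515.9859619140625, 299.2594909667969), (29.93706512451172, 9.145541191101074), 23.283401489257812)
```

Run:
```python
from h import *
for n in ("side","scene"):
    f=np.load(n+"0.npz");P=f['W'].reshape(-1,3);P=P[~np.isnan(P).any(1)]
    for lo,hi,w in ((180,250,"knob"),(270,330,"tab")):
        t=P[(P[:,2]>40)&(P[:,2]<75)&(P[:,0]>480)&(P[:,0]<550)&(P[:,1]>lo)&(P[:,1]<hi)]
        zt=np.percentile(t[:,2],90);t=t[t[:,2]>zt-4]
        print(n,w,len(t),t.mean(0).round(1),zt,cv2.minAreaRect(t[:,:2].astype(np.float32)))
    t=P[(abs(P[:,0]-430)<90)&(abs(P[:,1]+430)<90)]
    print("target",len(t),t.max(0) if len(t) else 0)
    t=P[(abs(P[:,0]-430)<50)&(abs(P[:,1]+40)<70)&(P[:,2]>35)&(P[:,2]<60)]
    print("dishes",t.mean(0))
    t=P[(P[:,0]>560)&(P[:,0]<760)&(abs(P[:,1]+40)<80)&(P[:,2]>230)]
    print("bottle",t.mean(0),t.max(0))
    t=P[(P[:,0]>250)&(P[:,0]<480)&(P[:,1]>-400)&(P[:,1]<-120)]
    print("front",np.histogram(t[:,2],bins=[-10,-4,6,20,50,100,300]))
```

```text
side knob 37 [512.9 219.2  64.7] 65.71584546361552 ((512.4635009765625, 219.4047393798828), (15.254260063171387, 18.87082290649414), 58.769222259521484)
side tab 37 [512.4 300.5  63.3] 64.30588760539861 ((512.6625366210938, 300.2794494628906), (11.725525856018066, 29.6250057220459), 89.86387634277344)
target 536 [ 519.91299448 -340.00548322    3.50883907]
dishes [408.33253606 -39.48665254  43.68630554]
bottle [655.31619157 -25.84525833 258.21918361] [ 6.76478501e+02 -9.44444116e-02  2.72464558e+02]
front (array([    7, 12275,    65,   664,     1,     0]), array([-10,  -4,   6,  20,  50, 100, 300]))
scene knob 46 [517.1 220.   63.8] 64.77344871780954 ((516.0844116210938, 219.87710571289062), (19.738252639770508, 16.662246704101562), 17.74320411682129)
scene tab 54 [514.6 303.   64.1] 65.10312688337146 ((514.0298461914062, 303.4287414550781), (31.521509170532227, 10.71578311920166), 2.736504316329956)
target 749 [ 519.4607172  -340.0992675     3.83328902]
dishes [414.0864816  -26.50018341  43.11160153]
bottle [669.2575644  -16.34850529 257.89953655] [6.81261685e+02 5.03653802e-01 2.72297105e+02]
front (array([   1, 3417,    8,  148,    0,    0]), array([-10,  -4,   6,  20,  50, 100, 300]))
```

```bash
python3 -m inch '{"hand":[1,1,1,1,1,1,1,1,1,1],"delta_pos":[[3.41,-1.51,0],[3.41,-1.51,0],[3.41,-1.51,0],[3.41,-1.51,0],[3.41,-1.51,0],[3.41,-1.51,0],[3.41,-1.51,0],[3.41,-1.51,0],[3.41,-1.51,0],[3.41,-1.51,0]],"turn":[0,0,0,0,0,0,0,0,0,0]}' && python3 -m inch '{"hand":[1,1,1,1,1,1,1,1,1,1,1,1,1,1,1,1,1,1,1,1],"delta_pos":[[0,0,0.3],[0,0,0.3],[0,0,0.3],[0,0,0.3],[0,0,0.3],[0,0,0.3],[0,0,0.3],[0,0,0.3],[0,0,0.3],[0,0,0.3],[0,0,0.3],[0,0,0.3],[0,0,0.3],[0,0,0.3],[0,0,0.3],[0,0,0.3],[0,0,0.3],[0,0,0.3],[0,0,0.3],[0,0,0.3]],"turn":[-0.14,-0.14,-0.14,-0.14,-0.14,-0.14,-0.14,-0.14,-0.14,-0.14,-0.14,-0.14,-0.14,-0.14,-0.14,-0.14,-0.14,-0.14,-0.14,-0.14]}'
```

```text
t: 2.45
eef_pos: [517.1, -271.7, 292.4]
tcp_rot: [3.141, -0.0, 0.461]
ft_force: [-0.8, 0.4, -0.3]
opening: 0.998
t: 4.45
eef_pos: [516.2, -273.0, 232.2]
tcp_rot: [-3.141, 0.0, -3.017]
ft_force: [0.6, -0.1, -0.1]
opening: 1.002
```

Run:
```python
from h import *
p,W,c=cloud("wrist"); cv2.imwrite("pics/w1.png",p)
P=W.reshape(-1,3);q=P[(np.hypot(P[:,0]-515,P[:,1]+273)<35)&(P[:,2]>80)&(P[:,2]<100)]
print(len(q),q.mean(0),cv2.minEnclosingCircle(q[:,:2].astype(np.float32)))
```

```text
2060 [ 515.36766996 -272.26716896   90.45957183] ((516.57177734375, -272.0340576171875), 21.70529556274414)
```

View pics/w1.png

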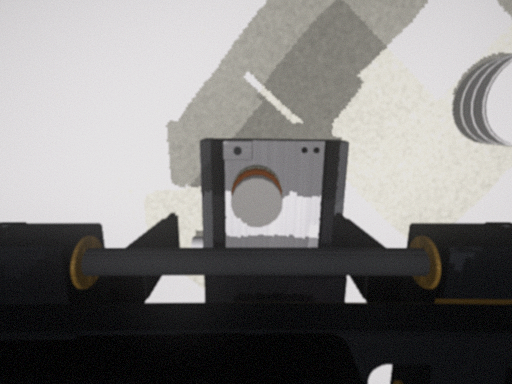

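```bash
python3 -m inch '{"hand":[1,1,1,1,0.3,0.3,0.3,0.3,0.3,0.3],"delta_pos":[[0,0,3],[0,0,3],[0,0,3],[0,0,1.3],[0,0,0],[0,0,0],[0,0,0],[0,0,0],[0,0,0],[0,0,0]],"turn":[0.008,0,0,0,0,0,0,0,0,0]}'
```

```text
t: 5.5
eef_pos: [516.3, -273.0, 129.8]
tcp_rot: [-3.141, 0.001, -3.03]
ft_force: [0.3, 0.6, 0.2]
opening: 0.552
```

```bash
python3 -m inch '{"hand":[0.3,0.3,0.3,0.3,0.3,0.3,0.3,0.3,0.3,0.3,0.3,0.3,0.3],"delta_pos":[[0,0,0],[0,0,0],[0,0,0],[0,0,-1],[0,0,-2],[0,0,-2],[0,0,-1],[2,-2.93,0],[2.05,-2.93,0],[2.05,-2.93,0],[2.05,-2.93,0],[2.05,-2.93,0],[0,0,0]],"turn":[0,0,0,0,0,0,0,0,0,0,0,0,0]}'
```

```text
t: 6.8
eef_pos: [429.2, -433.0, 189.1]
tcp_rot: [-3.141, -0.0, -3.034]
ft_force: [0.6, 0.6, -1.8]
opening: 0.491
```

```bash
python3 -m inch '{"hand":[0.3,0.3,0.3,0.3,0.3,0.3],"delta_pos":[[0,0,3],[0,0,3],[0,0,1.8],[0,0,0.7],[0,0,0.4],[0,0,0]],"turn":[0,0,0,0,0,0]}'
```

```text
t: 7.4
eef_pos: [431.4, -429.7, 100.5]
tcp_rot: [-3.141, 0.0, -3.03]
ft_force: [-0.3, -0.2, -1.9]
opening: 0.496
```

```bash
python3 -m inch '{"hand":[0.3,0.9,0.9,0.9,1,1,1,1,1,1],"delta_pos":[[0,0,0.06],[0,0,0],[0,0,0],[0,0,0],[0,0,0],[0,0,-2],[0,0,-4],[0,0,-4],[0,0,-4],[0,0,0]],"turn":[0,0,0,0,0,0,0,0,0,0]}'
python3 - <<'E'
from h import *
p,W,c=cloud("wrist"); cv2.imwrite("pics/w2.png",p)
P=W.reshape(-1,3);q=P[(np.hypot(P[:,0]-430,P[:,1]+430)<50)&(P[:,2]>30)&(P[:,2]<110)]
t=q[q[:,2]>55]
print(len(t),t.mean(0),np.median(t[:,2]),cv2.minEnclosingCircle(t[:,:2].astype(np.float32)))
print(search_frame("wrist","jar"))
E
```

```text
t: 8.4
eef_pos: [432.0, -430.9, 245.0]
tcp_rot: [-3.134, 0.005, -3.03]
ft_force: [0.2, 0.3, -0.2]
opening: 0.999
1485 [ 431.16721368 -430.23313551   60.58495264] 60.63591835664636 ((431.9643859863281, -430.09307861328125), 21.557432174682617)
[{'centre': [257.9, 183.5], 'p': 0.82}]
```

View pics/w2.png

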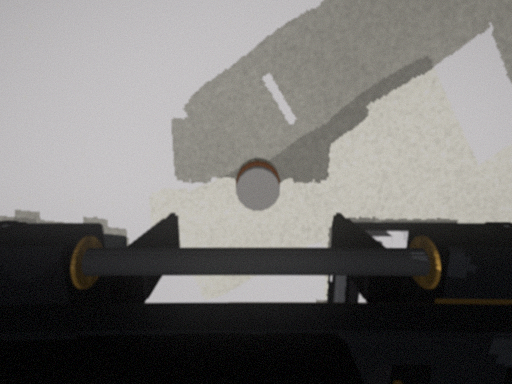

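```bash
python3 -m inch '{"hand":[1,1,1,1,1,1,1,1,1,1,1,1,1,1,1,1,1,1,1,1],"delta_pos":[[-0.9,4,0],[-0.9,4,0],[-0.9,4,0],[-0.9,4,0],[-0.9,4,0],[-0.9,4,0],[-0.9,4,0],[-0.9,4,0],[-0.9,4,0],[-0.9,4,0],[-0.9,4,0],[-0.9,4,0],[-0.9,4,0],[-0.9,4,0],[-0.9,4,0],[-0.9,4,0],[-0.9,4,0],[-0.95,3.9,0],[0,0,0],[0,0,0]],"turn":[0,0,0,0,0,0,0,0,0,0,0,0,0,0,0,0,0,0,0.035,0]}'
python3 - <<'E'
from h import *
p,W,c=cloud("wrist"); cv2.imwrite("pics/w3.png",p)
P=W.reshape(-1,3)
for lo,hi,w in ((180,250,"knob"),(270,330,"tab")):
    t=P[(P[:,2]>40)&(P[:,2]<75)&(P[:,0]>480)&(P[:,0]<550)&(P[:,1]>lo)&(P[:,1]<hi)]
    if len(t)<5: continue
    zt=np.percentile(t[:,2],90);t=t[t[:,2]>zt-5]
    print(w,len(t),t.mean(0).round(1),zt,cv2.minAreaRect(t[:,:2].astype(np.float32)))
print(env.state()['eef_pos'],env.state()['tcp_rot'],search_frame("wrist","carrier_tab"))
E
```

```text
t: 10.5
eef_pos: [512.1, 303.5, 237.6]
tcp_rot: [-3.14, -0.003, -3.064]
ft_force: [0.1, -0.6, -0.2]
opening: 0.998
knob 363 [514.1 220.1  62.4] 63.24576475340146 ((514.4290161132812, 219.85275268554688), (19.498735427856445, 19.184534072875977), 88.29933166503906)
tab 325 [512.5 303.1  62.6] 63.44585349612885 ((512.4376831054688, 302.8497009277344), (29.749370574951172, 9.558655738830566), 4.3115668296813965)
[512.27139701 302.70740397 237.95613792] [-3.14044445e+00 -2.62939133e-03 -3.06412169e+00] [{'centre': [249.6, 206.3], 'p': 0.7}]
```

View pics/w3.png

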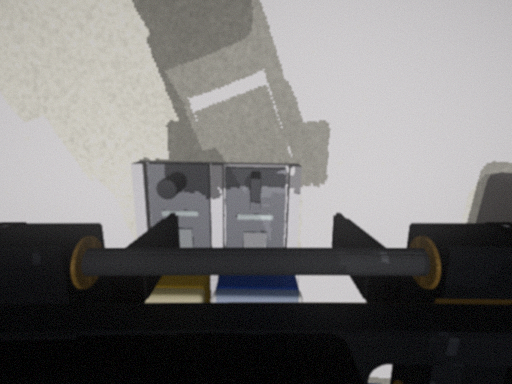

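```bash
python3 -m inch '{"hand":[0.5,0.5,0.5,0.5,0.5,0.5,0.5,0.05,0.05,0.05,0.05,0.05,0.05,0.05],"delta_pos":[[0,0,0],[0,0,0],[0,0,3],[0,0,4],[0,0,4],[0,0,2.3],[0,0,0],[0,0,0],[0,0,0],[0,0,0],[0,0,0],[0,0,0],[0,0,0],[0,0,0]],"turn":[0,0,0,0,0,0,0,0,0,0,0,0,0,0]}'
```

```text
t: 12.0
eef_pos: [513.0, 302.8, 107.1]
tcp_rot: [3.141, 0.001, -3.065]
ft_force: [-1.6, -0.9, 5.7]
opening: 0.106
```

```bash
python3 -m inch '{"hand":[0.05,0.05,0.05],"delta_pos":[[0,0,-0.25],[0,0,0],[0,0,0]],"turn":[0,0,0]}';python3 - <<'E'
from h import *
s=env.state();print(s['eef_pos'],s['ft_force'],s['moment'],s['tcp_rot'],s['opening'])
E
```

```text
t: 12.3
eef_pos: [512.7, 302.7, 109.0]
tcp_rot: [-3.141, -0.0, -3.065]
ft_force: [0.1, -0.1, -1.7]
opening: 0.105
[512.73971827 302.70266709 108.97191241] [ 0.06340865 -0.09834347 -1.69034896] [ 0.1079152  -0.02236241  0.02601056] [-3.14142053e+00 -2.64999242e-04 -3.06538553e+00] 0.10468626369955163
```

```bash
python3 -m inch '{"hand":[0.05,0.05,0.05,0.05,0.05,0.05],"delta_pos":[[1,0,0],[2,0,0],[3,0,0],[3,0,0],[3,0,0],[0,0,0]],"turn":[0,0,0,0,0,0]}'
```

```text
t: 12.9
eef_pos: [389.2, 292.9, 109.0]
tcp_rot: [-3.14, -0.003, -3.064]
ft_force: [0.1, -0.5, -1.5]
opening: 0.103
```

```bash
python3 -m inch '{"hand":[0.05,0.05,0.05,0.05,0.05,0.05,0.05,0.05,0.05,0.05,0.05,0.05,0.05,0.05,0.05,0.05,0.05,0.05,0.05],"delta_pos":[[0,0,-2],[0,0,-3],[0,0,-3],[0,-1.5,0],[0,-3,0],[0,-4,0],[0,-4,0],[0,-4,0],[0,-4,0],[0,-4,0],[0,-4,0],[0,-4,0],[0,-4,0],[0,-4,0],[0,-4,0],[0,-3,0],[0,-2,0],[0,0,0],[0,0,0]],"turn":[0,0,0,0,0,0,0,0,0,0,0,0,0,0,0,0,0,-0.039,0]}'
python3 - <<'E'
from h import *
for n in ("side","wrist"):
    p,W,c=cloud(n); cv2.imwrite(f"pics/{n}4.png",p); np.savez(n+"4.npz",p=p,W=W,T=c['T'])
print(env.state()['eef_pos'],env.state()['tcp_rot'])
E
```

```text
t: 14.8
eef_pos: [429.5, -200.0, 188.0]
tcp_rot: [3.139, -0.003, -3.026]
ft_force: [-3.1, 3.7, -0.7]
opening: 0.141
[ 429.66388251 -199.39994904  188.2847481 ] [ 3.13968004e+00 -2.72616134e-03 -3.02679744e+00]
```

View pics/side4.png

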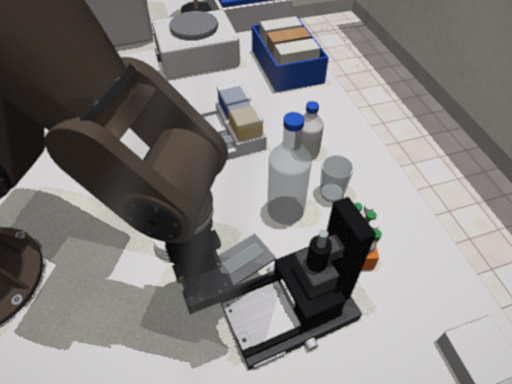

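View pics/wrist4.png

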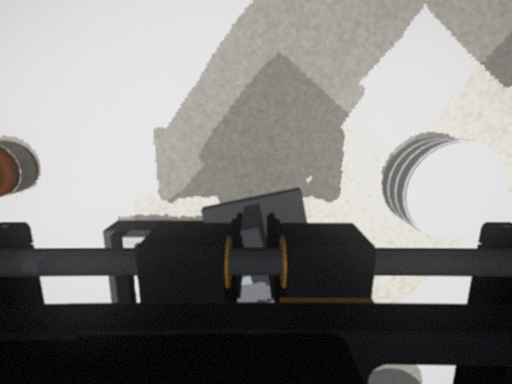

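Run:
```python
from h import *
f=np.load("side4.npz");P=f['W'].reshape(-1,3);P=P[~np.isnan(P).any(1)]
m=(P[:,0]>440)&(P[:,0]<620)&(P[:,1]>-290)&(P[:,1]<-110)&(P[:,2]>75)&(P[:,2]<140)
f0=np.load("side0.npz")['W'].reshape(-1,3)
t=P[m]; print(len(t),np.histogram(t[:,2],bins=np.arange(75,141,3)))
# bottle check
b=P[(P[:,0]>560)&(P[:,0]<760)&(abs(P[:,1]+40)<80)&(P[:,2]>230)];print("bottle",b.mean(0))
h=np.linalg.lstsq
# use scanner-free region x<560
q=t[(t[:,0]<565)&(t[:,2]>90)&(t[:,2]<115)]
A=np.c_[q[:,:2],np.ones(len(q))];s=np.linalg.lstsq(A,q[:,2],rcond=None)[0];r=q[:,2]-A@s
k=abs(r)<4;s=np.linalg.lstsq(A[k],q[k,2],rcond=None)[0];print("plane",s,k.sum(),len(q))
print(cv2.minAreaRect(q[k][:,:2].astype(np.float32)),q[k].min(0),q[k].max(0))
im=cv2.resize(f['p'][220:320,170:300],None,fx=5,fy=5,interpolation=cv2.INTER_CUBIC);cv2.imwrite("pics/s4z.png",im)
```

```text
3095 (array([  21,   30,   17,   61,   38,   26,   82,  762, 1047,  609,  117,
         24,   27,   26,   30,   24,   28,   27,   24,   28,   30]), array([ 75,  78,  81,  84,  87,  90,  93,  96,  99, 102, 105, 108, 111,
       114, 117, 120, 123, 126, 129, 132, 135, 138]))
bottle [655.37365174 -25.96728522 258.50625186]
plane [-1.35513765e-02  1.86014419e-02  1.12042462e+02] 1553 1607
((517.25830078125, -169.51828002929688), (97.18966674804688, 67.21499633789062), 19.249176025390625) [ 470.23854069 -214.87482996   96.62862542] [ 564.9526882  -123.16943371  106.15257278]
```

View pics/s4z.png

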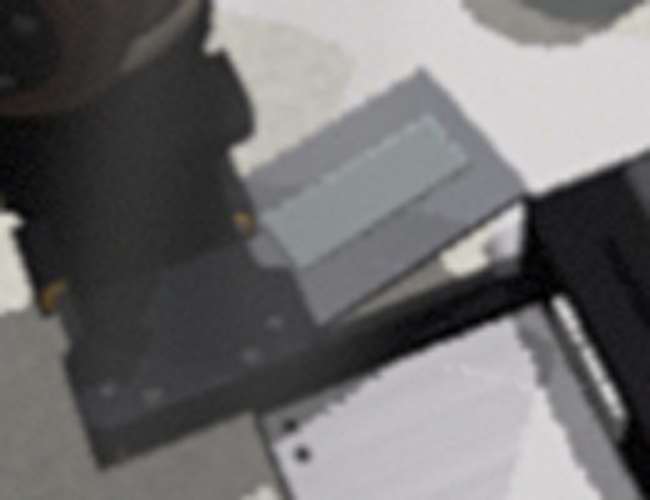

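```bash
python3 -m inch '{"hand":[0.05,0.05,0.05,0.05,0.05],"delta_pos":[[1,1.5,0],[1.5,2,0],[1.1,0,0],[0,0,0],[0,0,0]],"turn":[0,0,0,0,0]}'
cat > car.py <<'E'
from h import *
import sys
tag=sys.argv[1]
p,W,c=cloud("wrist");s=env.state();cv2.imwrite(f"pics/w_{tag}.png",p)
p,W,c=cloud("side"); cv2.imwrite(f"pics/s_{tag}.png",p); np.savez(f"{tag}.npz",p=p,W=W)
print(s['eef_pos'],s['tcp_rot'],s['ft_force'],s['moment'],s['opening'],s['t'])
P=W.reshape(-1,3);P=P[~np.isnan(P).any(1)]
e=s['eef_pos'];y=s['tcp_rot'][2]+np.pi;d=P[:,:2]-e[:2]
x=d@[np.cos(y),np.sin(y)];yy=d@[-np.sin(y),np.cos(y)]
m=(x>40)&(x<160)&(abs(yy)<70)&(abs(P[:,2]-(e[2]-85))<12)
q=P[m];A=np.c_[x[m],yy[m],np.ones(m.sum())];k=np.ones(len(q),bool)
for i in range(4):
    S=np.linalg.lstsq(A[k],q[k,2],rcond=None)[0];k=abs(q[:,2]-A@S)<4
print("plane in tool axes",S,k.sum(),"z at origin-topplate rel tcp",S@[62,0,1]-e[2])
r=cv2.minAreaRect(np.c_[x[m],yy[m]][k].astype(np.float32));print("rel rect",r)
E
python3 car.py a5
```

```text
t: 15.4
eef_pos: [391.7, -170.1, 189.3]
tcp_rot: [-3.14, 0.001, -3.027]
ft_force: [0.9, -0.2, -0.9]
opening: 0.102
[ 391.83445956 -170.11799909  189.26383799] [-3.14057736e+00  1.18725887e-03 -3.02721536e+00] [ 0.69568087 -0.09945252 -0.55754389] [ 0.07629784 -0.09386204  0.0097102 ] 0.10160887893251126 15.45
plane in tool axes [-1.13602686e-02  9.02129116e-03  1.02499294e+02] 1714 z at origin-topplate rel tcp -87.46888102053622
rel rect ((90.5924301147461, -0.24520111083984375), (100.51947784423828, 67.30146026611328), 0.40173661708831787)
```

```bash
python3 -c "
import cv2
a=cv2.imread('pics/w_a5.png');b=cv2.imread('pics/s_a5.png')
cv2.imwrite('pics/c5.png',cv2.hconcat([cv2.resize(a,(400,300)),cv2.resize(b,(400,300))]))"
```

```text
(no output)
```

View pics/c5.png

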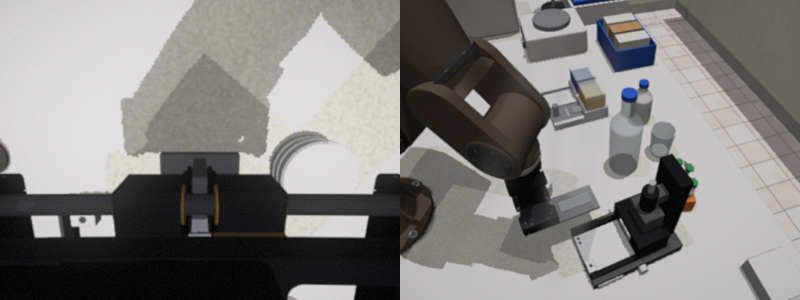

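```bash
python3 -m inch '{"hand":[0.05,0.05,0.05,0.05,0.05,0.05,0.05],"delta_pos":[[0.8,-1,0],[1.5,-1.86,0],[1.5,-1.86,0],[1.5,-1.86,0],[1.54,-1.89,0],[0,0,1],[0,0,0]],"turn":[0,0,0,0,0,0,0]}'
python3 car.py a6
python3 - <<'E'
from fit import *
import fit
fit.BASE=29.5
P=np.load("a6.npz")['W'].reshape(-1,3);P=P[~np.isnan(P).any(1)]
m=(P[:,0]>430)&(P[:,0]<620)&(P[:,1]>-380)&(P[:,1]<-110)&(P[:,2]<105)
d=P[:,:2]-[565.5,-249];c,s=np.cos(.117),np.sin(.117);x=d@[c,s];y=d@[-s,c]
m&=~((x<-75)&(y>-25)&(y<55))
m&=~((P[:,2]>55)&(x<0))
q,fv=fit.fit(P[m],fit.scan,[(530,590),(-280,-230),(-.05,.25)]);print("scanner",q,fv)
s=env.state();e=s['eef_pos'][:2]-q[:2];c,sn=np.cos(q[2]),np.sin(q[2])
print("tcp in scanner",e@[c,sn],e@[-sn,c])
E
```

```text
t: 16.2
eef_pos: [332.7, -261.6, 178.2]
tcp_rot: [3.141, -0.001, -3.028]
ft_force: [0.5, -0.4, -2.1]
opening: 0.103
[ 332.9567252  -261.20373538  178.57272071] [ 3.14056655e+00 -6.98733032e-04 -3.02704119e+00] [0.48313889 0.64806216 0.55120274] [ 0.15508033 -0.12410842  0.01261651] 0.10385646125881792 16.25
plane in tool axes [-1.91517189e-02  5.01925165e-03  9.20575604e+01] 2180 z at origin-topplate rel tcp -87.70256689197956
rel rect ((90.0352783203125, -0.48125457763671875), (100.29918670654297, 67.53197479248047), 0.334958016872406)
scanner [ 5.66485999e+02 -2.48968005e+02  1.12641023e-01] 2.5960809871888015
tcp in scanner -233.2163067104509 14.254415948467862
```

View pics/s_a6.png

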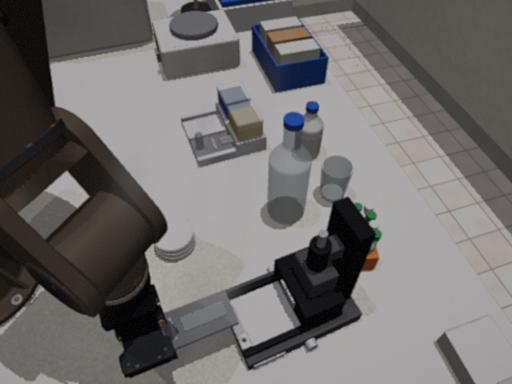

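```bash
python3 -m inch '{"hand":[0.05,0.05,0.05,0.05,0.05,0.05,0.05,0.05],"delta_pos":[[0,0,2],[0,0,2],[0,0,0.6],[0,0,0],[-1,0,0],[-2,0,0],[-2,0,0],[0,0,0]],"turn":[0,0,0,0,0,0,0,0]}'
python3 car.py a7
```

```text
t: 17.1
eef_pos: [385.0, -255.7, 134.1]
tcp_rot: [-3.139, 0.002, -3.025]
ft_force: [0.2, -0.1, -1.1]
opening: 0.102
[ 383.67542399 -255.38697831  133.85305929] [-3.14018986e+00  1.19109761e-03 -3.02469946e+00] [-0.74117942  0.12193363 -0.43226385] [ 0.15153023 -0.06585099 -0.01374047] 0.10154916657283224 17.15
plane in tool axes [-2.94093096e-02 -8.78491562e-03  4.79811682e+01] 2399 z at origin-topplate rel tcp -87.69526832398915
rel rect ((99.97250366210938, -11.211296081542969), (117.5297622680664, 119.68208312988281), 89.99415588378906)
```

Run:
```python
import cv2
a=cv2.imread('pics/w_a7.png');b=cv2.imread('pics/s_a7.png')
cv2.imwrite('pics/c7.png',cv2.hconcat([cv2.resize(a,(400,300)),cv2.resize(b[220:370,140:340],(400,300),interpolation=cv2.INTER_CUBIC)]))
```

```text
(no output)
```

View pics/c7.png

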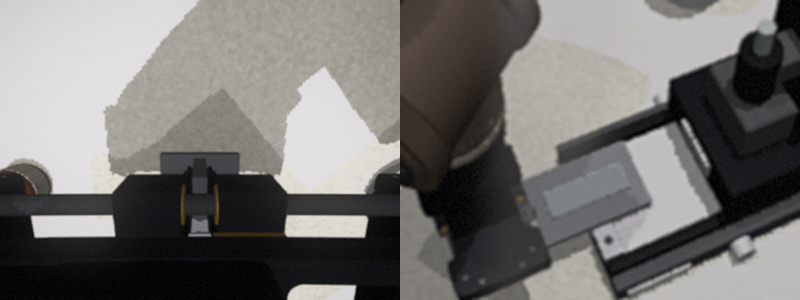

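```bash
python3 -m inch '{"hand":[0.05,0.05,0.05,0.05],"delta_pos":[[0,0,0.3],[0,0,0.15],[0,0,0],[0,0,0]],"turn":[0,0,0,0]}';python3 -m inch '{"hand":[0.05,0.05,0.05],"delta_pos":[[0,0,0.12],[0,0,0],[0,0,0]],"turn":[0,0,0]}';python3 -m inch '{"hand":[0.05,0.05,0.05],"delta_pos":[[0,0,0.1],[0,0,0],[0,0,0]],"turn":[0,0,0]}'; python3 -c "
from cell import env
s=env.state();print(s['ft_force'],s['moment'])"
```

```text
t: 17.6
eef_pos: [382.3, -255.7, 128.6]
tcp_rot: [3.141, -0.0, -3.027]
ft_force: [-0.6, 0.2, -1.7]
opening: 0.105
t: 17.9
eef_pos: [382.5, -255.7, 127.5]
tcp_rot: [-3.141, 0.0, -3.027]
ft_force: [-0.9, -0.6, 0.9]
opening: 0.104
t: 18.2
eef_pos: [382.6, -255.7, 126.5]
tcp_rot: [-3.141, 0.0, -3.026]
ft_force: [-2.6, -1.3, 3.0]
opening: 0.103
[-2.60222755 -1.31665902  2.96176565] [ 0.06560686 -0.16151547 -0.0476467 ]
```

```bash
python3 -m inch '{"hand":[0.05,0.05,0.05,0.05,0.05,0.05],"delta_pos":[[-1,0,0],[-1.5,0,0],[-1.5,0,0],[-1.5,0,0],[-0.5,0,0],[0,0,0]],"turn":[0,0,0,0,0,0]}'; python3 -m inch '{"hand":[0.05,0.05,0.05,0.05,0.05],"delta_pos":[[-1,0,0],[-1.5,0,0],[-1.5,0,0],[-0.5,0,0],[0,0,0]],"turn":[0,0,0,0,0]}'
```

```text
t: 18.8
eef_pos: [443.2, -248.4, 126.3]
tcp_rot: [-3.141, 0.001, -3.025]
ft_force: [1.1, 0.2, 1.3]
opening: 0.105
t: 19.3
eef_pos: [487.2, -243.4, 126.3]
tcp_rot: [-3.141, 0.0, -3.026]
ft_force: [-0.0, -0.5, 0.5]
opening: 0.1
```

```bash
python3 -m inch '{"hand":[0.05,0.05,0.05],"delta_pos":[[-0.8,0,0],[-0.5,0,0],[0,0,0]],"turn":[0,0,0]}'; for i in 1 2; do python3 -m inch '{"hand":[0.05,0.05,0.05],"delta_pos":[[-0.2,0,0],[0,0,0],[0,0,0]],"turn":[0,0,0]}';done
```

```text
t: 19.6
eef_pos: [500.1, -242.0, 126.4]
tcp_rot: [-3.141, 0.0, -3.026]
ft_force: [0.6, 0.1, 0.3]
opening: 0.102
t: 19.9
eef_pos: [501.7, -241.8, 126.4]
tcp_rot: [-3.142, 0.0, -3.027]
ft_force: [0.3, 0.1, -1.1]
opening: 0.102
t: 20.2
eef_pos: [503.8, -241.6, 126.4]
tcp_rot: [-3.141, 0.0, -3.026]
ft_force: [0.1, -0.4, -1.3]
opening: 0.107
```

```bash
python3 -m inch '{"hand":[0.05,0.05,0.05],"delta_pos":[[-0.2,0,0],[0,0,0],[0,0,0]],"turn":[0,0,0]}'; python3 -m inch '{"hand":[0.05,0.05,0.05],"delta_pos":[[-0.15,0,0],[0,0,0],[0,0,0]],"turn":[0,0,0]}'
```

```text
t: 20.5
eef_pos: [505.6, -241.3, 126.4]
tcp_rot: [3.142, -0.0, -3.026]
ft_force: [-2.2, 0.1, 1.5]
opening: 0.105
t: 20.8
eef_pos: [506.0, -241.0, 126.3]
tcp_rot: [3.14, -0.003, -3.026]
ft_force: [-10.2, -1.4, 4.7]
opening: 0.101
```

```bash
python3 -m inch '{"hand":[0.05,0.05,0.05],"delta_pos":[[0.3,0,0],[0,0,0],[0,0,0]],"turn":[0,0,0]}'; python3 -m inch '{"hand":[0.05,0.05,0.05,0.05,0.05],"delta_pos":[[0,-0.6,0],[0,-0.6,0],[0,0,0],[0,0,0],[0,0,0]],"turn":[0,0,0,0,0]}'
```

```text
t: 21.1
eef_pos: [504.4, -241.6, 126.4]
tcp_rot: [-3.141, 0.0, -3.026]
ft_force: [0.4, 0.5, -1.3]
opening: 0.104
t: 21.6
eef_pos: [505.5, -253.4, 126.4]
tcp_rot: [3.142, -0.0, -3.026]
ft_force: [-0.5, 0.2, -0.3]
opening: 0.104
```

```bash
python3 -m inch '{"hand":[0.05,0.05,0.05,0.05,0.05],"delta_pos":[[0,-0.8,0],[0,-0.8,0],[0,0,0],[0,0,0],[0,0,0]],"turn":[0,0,0,0,0]}'; python3 -m inch '{"hand":[0.05,0.05,0.05],"delta_pos":[[0,-0.2,0],[0,0,0],[0,0,0]],"turn":[0,0,0]}';  python3 -m inch '{"hand":[0.05,0.05,0.05],"delta_pos":[[0,-0.15,0],[0,0,0],[0,0,0]],"turn":[0,0,0]}'
```

```text
t: 22.1
eef_pos: [507.3, -269.3, 126.4]
tcp_rot: [3.142, -0.0, -3.027]
ft_force: [-0.1, 0.5, -1.9]
opening: 0.101
t: 22.4
eef_pos: [507.7, -271.3, 126.5]
tcp_rot: [-3.141, 0.0, -3.026]
ft_force: [-0.6, 0.1, -0.7]
opening: 0.105
t: 22.7
eef_pos: [507.8, -272.7, 126.5]
tcp_rot: [3.141, -0.0, -3.026]
ft_force: [0.9, 1.9, 0.2]
opening: 0.104
```

```bash
python3 -m inch '{"hand":[0.05,0.05,0.05],"delta_pos":[[0,-0.12,0],[0,0,0],[0,0,0]],"turn":[0,0,0]}'; python3 -m inch '{"hand":[0.05,0.05,0.05],"delta_pos":[[0,0,0.08],[0,0,0],[0,0,0]],"turn":[0,0,0]}'
```

```text
t: 23.0
eef_pos: [507.8, -272.9, 126.4]
tcp_rot: [3.14, -0.001, -3.027]
ft_force: [1.2, 10.5, 1.9]
opening: 0.105
t: 23.3
eef_pos: [507.7, -272.9, 125.9]
tcp_rot: [3.14, -0.001, -3.027]
ft_force: [-0.9, 9.7, 6.4]
opening: 0.104
```

```bash
python3 -m inch '{"hand":[0.05,0.4,0.4,0.4,0.4,0.4,0.4,0.4,0.4,0.4],"delta_pos":[[0,0.1,-0.05],[0,0,0],[0,0,0],[0,0,0],[0,0,0],[0,0,-2],[0,0,-4],[0,0,-4],[0,0,-4],[0,0,0]],"turn":[0,0,0,0,0,0,0,0,0,0]}'
python3 - <<'E'
from h import *
for n in ("wrist","side"):
    p,W,c=cloud(n); cv2.imwrite(f"pics/{n}9.png",p); np.savez(n+"9.npz",p=p,W=W)
    P=W.reshape(-1,3)
    t=P[(P[:,2]>70)&(P[:,2]<90)&(abs(P[:,0]-506)<35)&(abs(P[:,1]+272)<35)];print(n,len(t),t.mean(0),np.median(t[:,2]))
    if len(t)>4: print(cv2.minAreaRect(t[:,:2].astype(np.float32)))
a=cv2.imread('pics/wrist9.png');b=cv2.imread('pics/side9.png')
cv2.imwrite('pics/c9.png',cv2.hconcat([cv2.resize(a,(400,300)),cv2.resize(b[200:380,180:380],(400,360),interpolation=cv2.INTER_CUBIC)[:300]]))
E
```

```text
t: 24.3
eef_pos: [508.9, -273.7, 271.2]
tcp_rot: [-3.136, 0.006, -3.026]
ft_force: [-0.2, -0.0, -0.5]
opening: 0.4
wrist 312 [ 506.30454874 -273.06247429   80.24369397] 80.44067064115791
((507.10772705078125, -272.62921142578125), (29.452653884887695, 9.911673545837402), 6.678944110870361)
side 69 [ 498.31573833 -275.16090181   80.28981993] 81.01977847378373
((499.1602478027344, -274.0222473144531), (15.902057647705078, 10.740527153015137), 8.702539443969727)
```

View pics/c9.png

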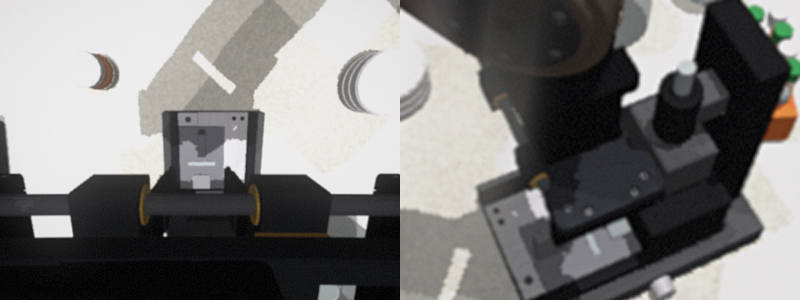

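View pics/wrist9.png

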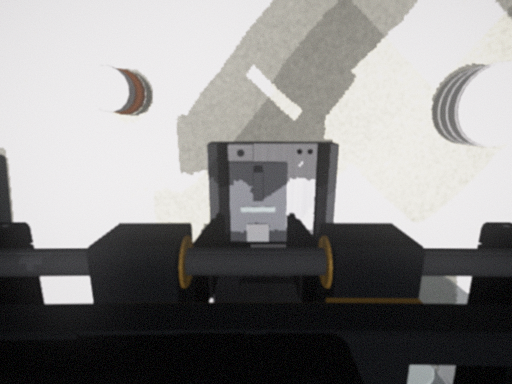

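```bash
python3 -m inch '{"hand":[0.4,0.4,0.4,0.4,0.4,0.4,0.4,0.4,0.4],"delta_pos":[[0,0,-4],[0,0,-4],[0,-4,0],[0,-4,0],[0,-4,0],[0,-4,0],[0,-4,0],[0,-4,0],[0,0,0]],"turn":[0,0,0,0,0,0,0,0,0]}'
python3 - <<'E'
from h import *
for n in ("side","scene"):
    p,W,c=cloud(n); cv2.imwrite(f"pics/{n}10.png",p)
    P=W.reshape(-1,3);f=np.load(n+"0.npz");
    for l in ("jar","knob_carrier","tall_bottle","tube_rack","beaker","blue_bottle","dishes"):
        r=search_frame(n,l); print(n,l,[(k['centre'],round(k['p'],2)) for k in r[:1]])
    t=P[(P[:,2]>55)&(P[:,2]<70)&(abs(P[:,0]-431)<35)&(abs(P[:,1]+430)<35)]
    print("jar",len(t),t.mean(0) if len(t) else 0)
    t=P[(P[:,2]>76)&(P[:,2]<90)&(abs(P[:,0]-506)<35)&(abs(P[:,1]+272)<30)]
    print("tab",t.mean(0),cv2.minAreaRect(t[:,:2].astype(np.float32)) if len(t)>4 else 0)
    t=P[(P[:,2]>60)&(P[:,2]<75)&(abs(P[:,0]-514)<30)&(abs(P[:,1]-220)<30)];print("knob",t.mean(0))
    if n=="side":
        d=P[:,:2]-[566,-249];cc,s=np.cos(.115),np.sin(.115);x=d@[cc,s];y=d@[-s,cc]
        m=(x>-70)&(x<0)&(y>-45)&(y<12)&(P[:,2]<50)
        for lo in (-78,-50,-30,-12): 
            k=(x>lo)&(x<lo+10)&(y>-45)&(y<-30)&(P[:,2]<50);k2=(x>lo)&(x<lo+10)&(y>0)&(y<10)&(P[:,2]<50);print("platez",lo,np.nanmedian(P[k][:,2]),np.nanmedian(P[k2][:,2]))
        cv2.imwrite("pics/z10.png",cv2.resize(p[220:370,200:380],None,fx=4,fy=4,interpolation=cv2.INTER_CUBIC))
print(env.state()['ft_force'],env.state()['t'])
E
```

```text
t: 25.3
eef_pos: [534.6, -515.6, 342.0]
tcp_rot: [3.139, -0.003, -3.03]
ft_force: [-0.2, 0.4, -0.2]
opening: 0.401
side jar []
side knob_carrier []
side tall_bottle [([292.5, 128.6], 0.86)]
side tube_rack [([244.7, 97.1], 0.43)]
side beaker []
side blue_bottle [([315.3, 122.7], 0.8)]
side dishes []
jar 0 0
tab [nan nan nan] 0
knob [nan nan nan]
platez -78 nan nan
platez -50 nan nan
platez -30 39.28035363674496 nan
platez -12 38.90795534995567 nan
scene jar []
scene knob_carrier []
scene tall_bottle [([242.9, 180.1], 0.84)]
scene tube_rack [([158.0, 239.5], 0.88)]
scene beaker [([240.1, 252.4], 0.57)]
scene blue_bottle [([319.7, 264.4], 0.55)]
scene dishes [([265.3, 144.3], 0.91)]
jar 0 0
tab [ 505.00601336 -271.34528128   82.00679009] ((504.40460205078125, -271.8912353515625), (25.46678352355957, 10.628206253051758), 8.045202255249023)
knob [517.77166289 219.77065176  63.91942431]
[-0.26616684 -0.40141554  0.20748215] 26.1<stdin>:10: RuntimeWarning: Mean of empty slice.
  ret = um.true_divide(
<stdin>:11: RuntimeWarning: Mean of empty slice.
  return np.nanmean(a, axis, out=out, keepdims=keepdims)
```

View pics/z10.png

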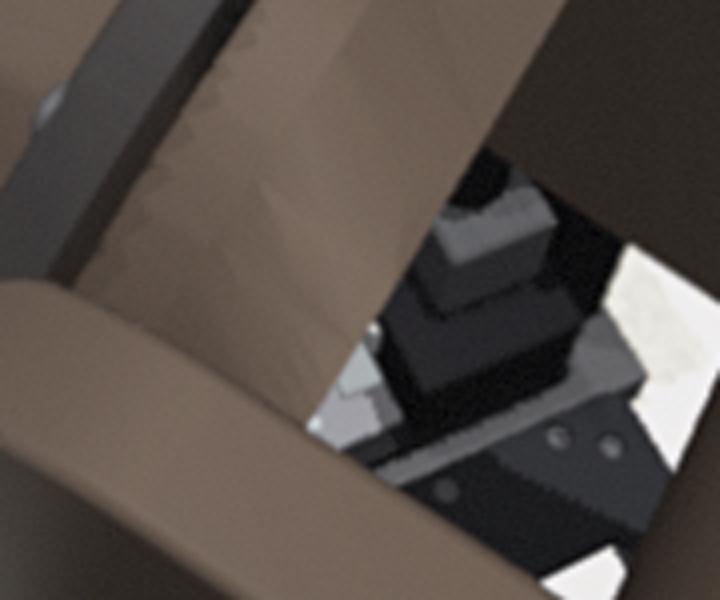

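View pics/scene10.png

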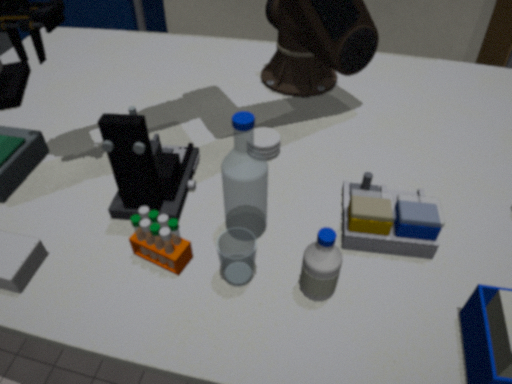

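```bash
python3 -m inch '{"hand":[0.4,0.4,0.4,0.4,0.4,0.4,0.4,0.4,0.4,0.4,0.4,0.4,0.4,0.4,0.4,0.4,0.4],"delta_pos":[[1,2,0],[1,4,0],[0,4,0],[0,4,0],[0,4,0],[0,4,0],[0,4,0],[0,4,0],[0,4,0],[0,4,0],[0,4,0],[0,4,0],[0,4,0],[0,4,0],[0,4,0],[0,2,0],[0,0,0]],"turn":[0,0,0,0,0,0,0,0,0,0,0,0,0,0,0,0,0]}'
python3 - <<'E'
from h import *
n="side"
p,W,c=cloud(n); cv2.imwrite(f"pics/{n}11.png",p)
P=W.reshape(-1,3)
t=P[(P[:,2]>55)&(P[:,2]<70)&(abs(P[:,0]-431)<35)&(abs(P[:,1]+430)<35)]
print("jar",len(t),proj(c,[431,-430,60]),proj(viewer.get_calibration("scene"),[431,-430,60]), t.mean(0) if len(t) else 0)
t=P[(P[:,2]>76)&(P[:,2]<90)&(abs(P[:,0]-506)<35)&(abs(P[:,1]+272)<30)]
print("tab",t.mean(0),cv2.minAreaRect(t[:,:2].astype(np.float32)) if len(t)>4 else 0)
d=P[:,:2]-[566,-249];cc,s=np.cos(.115),np.sin(.115);x=d@[cc,s];y=d@[-s,cc]
for lo in (-78,-48,-30,-12): 
    k=(x>lo)&(x<lo+10)&(y>-45)&(y<-30)&(P[:,2]<50);k2=(x>lo)&(x<lo+10)&(y>0)&(y<10)&(P[:,2]<50);print("platez",lo,np.nanmedian(P[k][:,2]),np.nanmedian(P[k2][:,2]))
cv2.imwrite("pics/z11.png",cv2.resize(p[220:370,200:380],None,fx=4,fy=4,interpolation=cv2.INTER_CUBIC))
E
```

```text
t: 27.8
eef_pos: [446.2, 84.2, 346.3]
tcp_rot: [3.141, 0.001, -3.023]
ft_force: [0.4, -0.3, 0.2]
opening: 0.401
jar 0 [[237.8768869  429.83284209]] [[111.43094671 119.21552281]] 0
tab [ 505.85985621 -274.1243281    81.30939802] ((505.84197998046875, -273.0220947265625), (29.625036239624023, 11.225234985351562), 6.335498809814453)
platez -78 38.92981657032573 37.90206607570951
platez -48 38.498891757817546 37.55992621543248
platez -30 39.05242059528587 37.75379788730328
platez -12 38.78204243045366 38.13755538076134
```

View pics/z11.png

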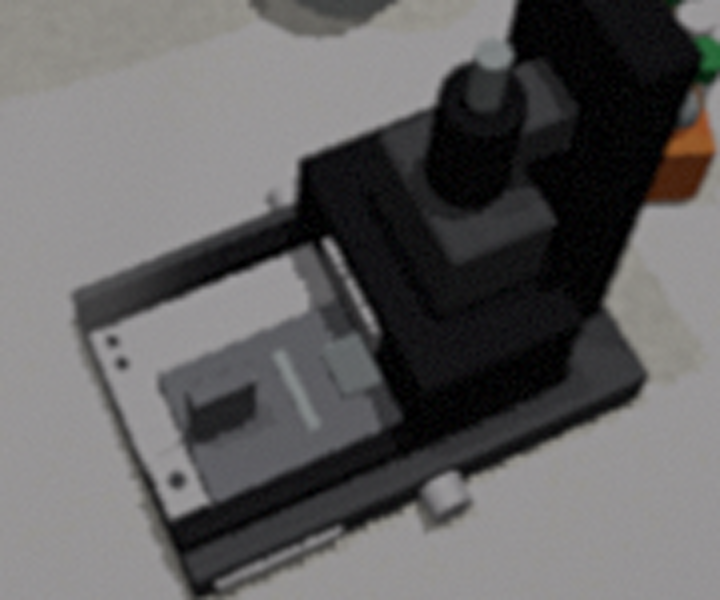

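View pics/side11.png

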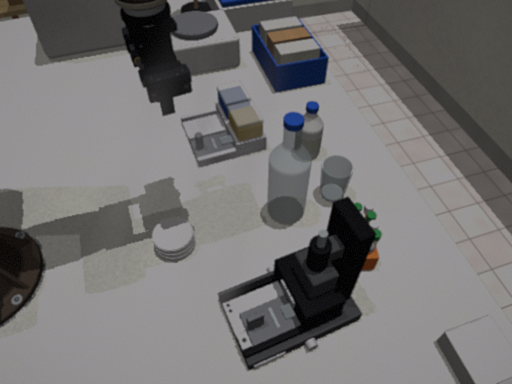

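```bash
python3 -c "
from cell import ticket
print(ticket.job_done())"
```

```text
the job is handed in; nothing more can be done
None
```

I handed the job in at about 28 s of the 59 s allowed; it reported no verdict.

- **Jar:** I moved it off the stage and stood it on the bench at about (431, -430) mm. The wrist camera measured its top at 61 mm (it is 62 mm tall) right after I let go. A later wrist picture still showed it standing. The last scene and side pictures could not confirm it: it is outside the side camera's view, and the network did not find it in the scene camera.
- **Tab carrier:** I drew it out from under the deck, slid it in on the open side until it met the rear stop (about 10 N), and backed off about 1.5 mm. I then shifted it behind the lock block until it met the channel wall (about 10 N).
    - **Last checks:** these put its yaw at 0.11–0.12 rad, against 0.113–0.117 for the scanner. The plate is flat (top at about 38 mm), about 1 mm off home lengthwise and at y of about -17 mm. The camera calibration is good to about 2 mm.
- **A bump on the way:** while carrying the carrier past the scanner, its leading end touched the side of the scan head and it turned about 0.2 rad in the grip. The last wrist force reading there was about 5 N. I backed off, it squared itself in the jaws, and the next look showed it aligned.
- **Everything else:** the knob carrier, bottles, beaker, tube rack and dishes look unmoved in the last pictures, though the networks missed some of them in the views the arm blocked.

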